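# Start a firing on the bench test kiln

## Task

The test kiln is loaded and its programme is set: start the firing from its control desk with the closed fingertips. Switch the kiln on at the wide mains rocker, then switch on the vent fan at the narrow rocker beside it, and only then press the round start key right down and hold it for about two seconds before letting go. Press no other key, leave the programme dial as it is set, and leave the pots and tools standing where they are.

Things in the scene. Friction and masses are not known exactly. Their poses are not given: they have to be found in the camera images.
- kiln: Fixed machine: a grey control desk (300 mm wide along its y, 206 mm deep along x) joined on its left (+y) to an eight-sided steel kiln 310 mm across, 300 mm high, its near wall 200 mm left of the desk's middle. Origin on the table under the middle of the control panel; x away from the operator, y left, z up; upright, only its yaw varies. A level ledge, 88 mm high, 50 mm deep, lies behind the panel.
- panel_mid (a point): Middle of the panel's face, 71.6 mm above the kiln's origin; x up the slope, y left, z along the panel's normal. The panel (160 by 300 mm) rises 0.21 rad (12 degrees) towards the back. Back row from the left: dial, display (4 mm proud), narrow vent rocker, wide mains rocker. Front row from the left: two triangular keys, square stop key, round start key (in front of the rockers).
- mains_rocker (a joint): Wide black rocker, 38 mm front to back, 30 mm wide, a shallow V hinged at its middle; back right of the panel. 0 rad = off (so at the start: front half level, back half, away from the operator, tilted up 0.35 rad, its end 11 mm proud of the panel), 0.35 = on (back half level, 5 mm proud). About 4 N on the raised half snaps it over and it stays. Frame 2.5 mm proud.
- mains_on (a point): Point to press on the mains rocker: on top of the raised back half, 11.4 mm from the hinge line, on its centre line; moves with the rocker. Before pressing it is about 9 mm above the panel's face and goes down some 4 mm.
- vent_rocker (a joint): Narrow black vent fan rocker, 32 mm long and 18 mm wide, built as the mains rocker and 54 mm to its left (centre to centre). 0 rad = off (back half raised, its end 10 mm proud), 0.35 rad = on; about 5 N on the middle of the raised half.
- vent_on (a point): Point to press on the vent rocker: on top of the raised back half, 9.6 mm from the hinge line, on its centre line; moves with the rocker. Before pressing about 8 mm above the panel's face; goes down some 3 mm.
- start_key (a joint): Round white start key, 25 mm across, top 7 mm proud of the panel; sprung. 0 m = up, 0.004 m = right down; moves along the panel's normal, 1.2 N to start and 4 N at the bottom. Counts as pressed beyond 0.0025 m. 54 mm to the right of the stop key and about 76 mm in front of the rockers.
- start_top (a point): Centre of the top of the start key; moves with it.
- stop_key (a joint): Square white stop key, 21 mm, left of the start key, built the same (0 m up, 0.004 m down). Not to be pressed.
- up_key (a joint): Triangular key, leftmost in the front row (0 m up, 0.004 m down). Not to be pressed.
- down_key (a joint): Triangular key between the up key and the stop key (0 m up, 0.004 m down). Not to be pressed.
- dial_mark (a point): White pointer on top of the black programme dial (34 mm across, 17 mm high, at the back left of the panel), 14 mm from the dial's axis. The dial turns stiffly and must stay as set.
- mug: White mug, 80 mm across, 88 mm high, handle to its +y; stands in front of the desk. Origin at the centre of its underside.
- jar: Amber glaze jar, 68 mm across, 85 mm high; stands in front of the desk. Origin at the centre of its underside.
- bowl: Terracotta bowl, 124 mm across, 52 mm high; to the right of the desk. Origin at the centre of its underside.
- beaker: White beaker, 68 mm across, 75 mm high; to the right of the desk. Origin at the centre of its underside.
- brush: Slim round glaze brush, 190 mm long, 14 mm thick, lying on the table to the right of the desk, beyond bowl and beaker. Origin under its brass collar, 100 mm from the handle's end.
- cone_pack: Three slim clay cones on a terracotta bar (64 mm along y, 20 mm wide, 52 mm high) standing on the ledge behind the rockers. Origin at the centre of its underside.
- kiln_post: Tubular kiln prop, 34 mm across, 40 mm high, standing on the ledge behind the display. Origin at the centre of its underside.
There are look-alikes about, which are no part of the job. What is shaped like the beaker but black is not meant. What is shaped like the mug but yellow is not meant.

How it is judged:
By the outcome, as a careful person would: the job done as asked, in the order asked, and still so for the second after the job is handed in, with the robot touching nothing.
It also fails if it takes over 45 s, if anything falls off the work surface, if the arm or the gripper's body presses on something with over 40 N, if the wrist force passes 120 N, or if a joint passes its speed limit or range.

## Robot

A 6-joint arm with a two-finger parallel gripper is mounted at the origin on the work surface. World frame = base frame: x ahead of the robot, y to its left, z up, the work surface at z = 0. Lengths are in mm, angles in rad, forces in N, time in s.
With the tool pointing down it reaches from about 300 to 775 mm from the base axis. Payload 14.6 kg.
Tool frame: the origin (TCP) lies between the finger pads; the fingertips stand 19 mm ahead of it and the grasp point (between the pads) is the TCP (manip.tcp_to_tips is the distance from the TCP to the fingertips, in mm); x points along the fingers, z is the direction in which the jaws open and shut, and the axes are right-handed (so a half turn about x gives the same grasp; the last joint's range is limited). The gripper opens to 94 mm and grips with 3 to 60 N. Pads are 16 mm wide; open, the fingers measure 119 mm over their backs; the gripper's body (75 mm by 177 mm) begins 78 mm behind the grasp point.
Start: joints at [-0.067, 0.3, 1.521, -0, 1.321, -0.067], TCP at [549.99, -0.002, 224.446] pointing down, gripper open.
Joint ranges: [-3.03, 3.03], [-0.79, 2.21], [0.23, 2.52], [-1.04, 4.18], [0, 3.07], [-2.55, 2.55]. Speed limits (rad/s): [2.22, 2.22, 2.57, 3.14, 3.14, 3.14].

## Interface

Orientations are given as [roll, pitch, yaw] about the fixed x, y, z axes, in that order (R = Rz(yaw) Ry(pitch) Rx(roll)).
In Python, from cell import manip gives the robot as it stands.
- The arm moves only by the tool jog_arm, never from a script. Its argument "moves" is a list that holds one entry, the list of rows, each a list of 6 numbers: the shift along the world's x, y, z in mm, then the turn, a rotation vector about the world's x, y, z in degrees. In form: [[[dx, dy, dz, wx, wy, wz], ...]]. A call has 1 to 5 rows; each row shifts and turns the pose as measured when the row begins; what a row does not reach is not made up. A row lasts 1/10 s, in which the tool goes at most 50 mm and 8.59 degrees, less where a joint would pass 70% of its speed; a pose out of reach is approached as far as the arm can. A call is refused whole if a number of a shift passes 50 or a number of a turn 8.59, either way. A call with a gripper value outside its range is refused whole. "gripper" is the opening, from -1 (shut) to 1 (fully open), set as the call begins (left out, the last holds). The fingers move at their own pace and stop on an object; "squeeze" is the grip in N (left out, the last holds). Time passes only in rows, so rows that do not move let the fingers close. It gives the time, the measured TCP pose, the force and the opening at its end, in the units of the state.
- manip.read_state(): the state, without advancing time (a new reading comes with each control period).
- manip.camera(name): name is "scene" or "side" or "wrist"; returns (picture, depth): 420x560x3 uint8, blue, green, red; 420x560 float32, mm along the optical axis (not along the pixel's ray), 0 where there is no reading.
- manip.camera_params(name): a dict with "fx", "fy", "cx", "cy" (pixels), "rvec" (rotation vector, rad) and "tvec" (3), from world to camera coordinates, as OpenCV has them. Camera axes: x right, y down, z forward; pixel columns grow to the right and rows downward; lengths in mm; the calibration is good to about 2 mm. A picture is of the moment at which its call begins: read the wrist's pose just before it. camera_params takes no time and is no camera call; for the wrist camera it gives the pose at the moment of the call.
- manip.sign_off(): hands the job in, once; it reports no verdict.
The state is a dict: "clock": time; "joints": joint angles; "qd": joint speeds; "effort": joint torques, N m; "eef_pos": TCP position; "eef_rot": TCP orientation; "wrist_force": force on the tool from outside, world axes, zero at the start; "moment": the same for the moment, N m; "finger_gap": finger opening in mm.
Only numpy, scipy, OpenCV 4.12 (cv2) and the standard library are available. Lean on these libraries where they do the work, as an engineer would, in place of code of your own. Each camera call takes 0.05 s, during which the arm holds its last target. There are 200 camera calls.

## Working session

There is one attempt and no reset: what is moved stays moved. The work goes in short steps, Python scripts to look and compute and a tool call to move; the robot and the scene stay as the last step left them, time stands still between calls to the robot, and variables do not carry over. Pictures are saved under pics/ and viewed, about 8 in all and at most 12, crops included, and the job is handed in when it is done.

Besides the shell and the picture viewer there is one more tool, called after ">>>" as name(argument=value, ...) on one line, values as JSON. jog_arm: Moves the arm, as the interface text tells. Its arguments: {"type":"object","properties":{"moves":{"type":"array","items":{"type":"array","items":{"type":"array","items":{"type":"number"}}}},"gripper":{"type":"number"},"squeeze":{"type":"number"}},"required":["moves"]}

```bash
mkdir -p pics
cat > h.py <<'E'
import numpy as np, cv2
from cell import manip
def snap(n,f):
    p=manip.camera_params(n); im,d=manip.camera(n); im=np.array(im); cv2.imwrite('pics/%s.png'%f,im); np.savez('pics/%s.npz'%f,d=d,im=im,**{k:np.array(v) for k,v in p.items()})
def load(f): return np.load('pics/%s.npz'%f)
def world(s,u,v):
    d=s['d'][v,u]; R=cv2.Rodrigues(s['rvec'])[0]
    c=np.stack([(u-s['cx'])/s['fx']*d,(v-s['cy'])/s['fy']*d,d],-1)
    return (c-s['tvec'].ravel())@R
E
python3 - <<'E'
from h import *
for n in('scene','side','wrist'): snap(n,n+'0')
a=[cv2.imread('pics/%s0.png'%n) for n in('scene','wrist')]
s=manip.read_state();print(s['clock'],s['eef_pos'],s['eef_rot'],s['finger_gap'])
E
```

```text
0.15 [5.49839705e+02 1.77053332e-02 2.24037881e+02] [3.08384699 1.56996705 3.08390574] 93.96512231597453
```

View pics/scene0.png

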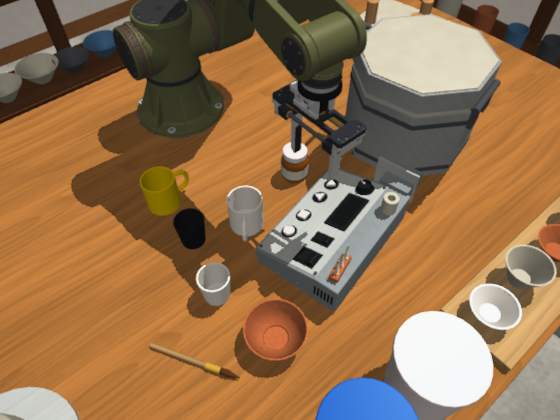

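View pics/wrist0.png

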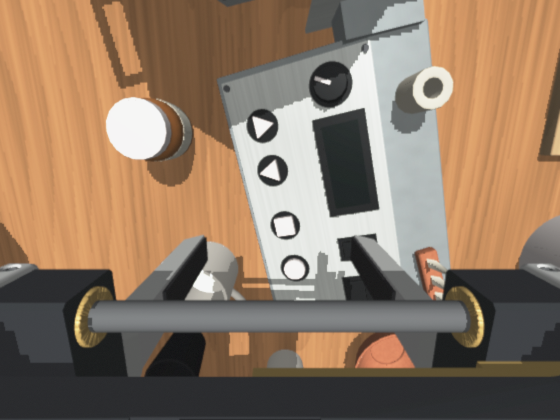

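The wrist view shows the keys: up (262,126), down (272,170), stop (286,225) and start (295,268). The dial is at (330,84), and the rockers are partly hidden at about (357,247) and (360,285). In the scene view the rockers are at (322,240) and (308,257).

Run:
```python
from h import *
s=load('wrist0')
for n,u,v in [('up',262,126),('down',272,170),('stop',286,225),('start',295,268),('dial',330,84),('disp',346,163),('post',445,75)]:
    g=np.mgrid[-2:3,-2:3].reshape(2,-1); print(n,np.median(world(s,u+g[1],v+g[0]),0).round(1))
# panel plane
pts=world(s,*[a.ravel() for a in np.meshgrid(np.arange(285,312),np.arange(120,200))])
c=pts.mean(0);n=np.linalg.svd(pts-c,full_matrices=False)[2][2];n*=np.sign(n[2]);print('plane',c,n,np.arccos(n[2]),'yaw',np.degrees(np.arctan2(-n[1],-n[0])),np.abs((pts-c)@n).max())
s=load('scene0')
for n,u,v in [('start',289,231),('stop',304,215),('vent',322,240),('mains',308,257),('cones',342,265),('cup',246,200)]:
    g=np.mgrid[-1:2,-1:2].reshape(2,-1); print(n,np.median(world(s,u+g[1],v+g[0]),0).round(1))
im=s['im'][150:320,220:430]; cv2.imwrite('pics/c.png',cv2.resize(im,None,fx=3.5,fy=3.5,interpolation=2))
print(manip.read_state()['joints'])
```

```text
up [531.4  82.9  69.8]
down [541.5  37.6  69.9]
stop [556.9 -23.6  70.5]
start [567.8 -76.   70.1]
dial [596.  119.1  95.6]
disp [617.2  46.2  84.1]
post [683.4 120.4 127.8]
plane [569.09267638  48.36208012  71.73296806] [0.99909015 0.01783527 0.03873972] 1.5320469064186297 yaw -178.9772923926012 14.395581621965414
start [573.1 -83.1  70.6]
stop [561.8 -30.9  71.2]
vent [641.6 -53.8  85.6]
mains [ 653.6 -104.3   86.1]
cones [717.3 -74.4 105.4]
cup [422.9 -86.5  36.8]
[-6.65785267e-02  3.00346774e-01  1.52138403e+00 -7.61027543e-06
  1.32069109e+00 -6.66353924e-02]
```

View pics/c.png

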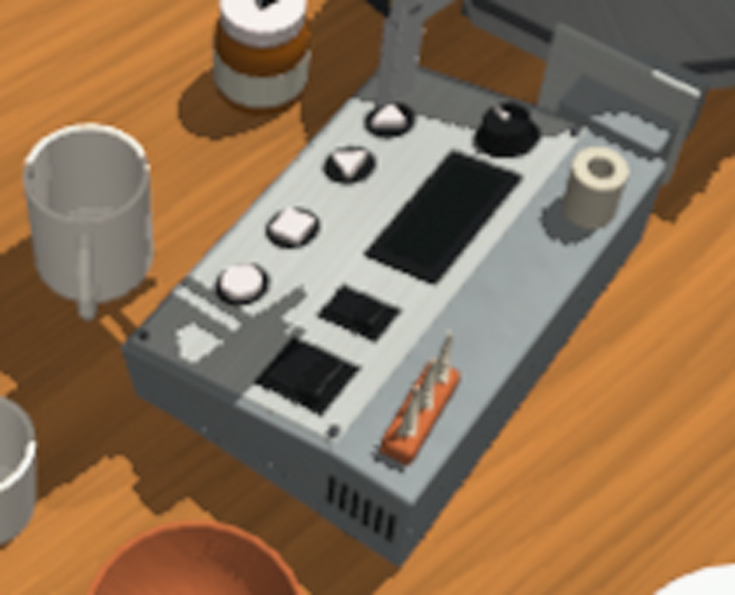

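Crop: vent rocker at (358,312) and mains at (308,375), both unobstructed, with the cones behind and nothing near the start key at (240,283). Next I close the fingers and move right and up for a clear wrist view.

>>> jog_arm(moves=[[[0, -45, 10, 0, 0, 0], [0, -45, 10, 0, 0, 0], [0, -45, 10, 0, 0, 0], [0, 0, 0, 0, 0, 0], [0, 0, 0, 0, 0, 0]]], gripper=-1, squeeze=10)

```text
clock: 0.65
eef_pos: [548.6, -138.8, 253.5]
eef_rot: [2.937, 1.567, 2.94]
wrist_force: [-0.1, -0.0, 0.1]
finger_gap: 57.4
```

Run:
```python
from h import *
snap('wrist','w1');s=load('w1')
s=manip.read_state();print(s['clock'],s['eef_pos'],s['finger_gap'],s['wrist_force'])
```

```text
0.7 [ 548.69829627 -138.57855469  253.50962638] 53.20270123866088 [ 0.13540371 -0.69274809 -0.53816762]
```

View pics/w1.png

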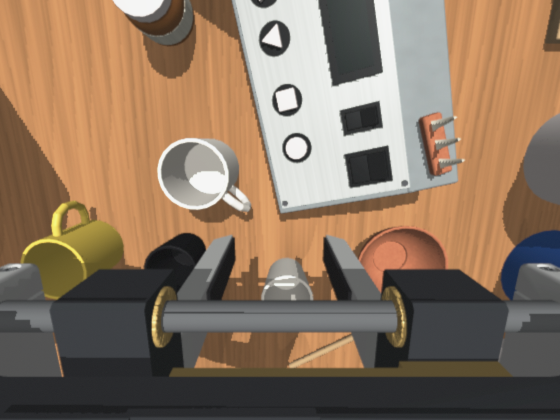

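This is a clear view: start (297,149), stop (287,99), vent (361,118), mains (369,167), and the panel's corner screws at (285,204) and (404,183).

Run:
```python
from h import *
s=load('w1');im=s['im'];g=im.max(2)
def blob(mask,u,v,r):
    m=np.zeros_like(mask);m[v-r:v+r,u-r:u+r]=mask[v-r:v+r,u-r:u+r]
    n,l,st,c=cv2.connectedComponentsWithStats(m.astype(np.uint8)); k=1+np.argmin(np.hypot(*(c[1:]-[u,v]).T)+1e3*(st[1:,4]<40)); return l==k,c[k],st[k]
vv,uu=np.mgrid[0:420,0:560]
dark=g<75;white=g>215
out={}
for n,M,u,v,r in[('start',white,297,149,13),('stop',white,287,99,13),('vent',dark,361,118,26),('mains',dark,369,167,28)]:
    m,c,st=blob(M,u,v,r); P=world(s,uu[m],vv[m]); rr=cv2.minAreaRect(np.argwhere(m)[:,::-1].astype(np.float32))
    cu,cv_=np.round(rr[0]).astype(int)
    print(n,rr,st,'mean',P.mean(0).round(1),'rectctr',world(s,np.array([cu]),np.array([cv_]))[0].round(1),'ztop',np.percentile(P[:,2],[5,50,95]).round(1)); out[n]=P.mean(0)
# panel plane: bright region between keys and rockers
U,V=np.meshgrid(np.arange(318,334),np.arange(90,190));P=world(s,U.ravel(),V.ravel());c=P.mean(0);n=np.linalg.svd(P-c,full_matrices=False)[2][2];n*=np.sign(n[2])
print('plane',c.round(1),n.round(3),np.degrees(np.arccos(n[2])),np.degrees(np.arctan2(-n[1],-n[0])),'res',np.std((P-c)@n))
for k in out:print(k,'above plane',((out[k]-c)@n).round(1))
for a,b in[('start','stop'),('mains','vent')]:
    d=out[b]-out[a];print(np.hypot(*d[:2]),'yaw',np.degrees(np.arctan2(-d[0],d[1])))
cv2.imwrite('pics/d.png',cv2.resize(im[60:220,260:420],None,fx=3.7,fy=3.7,interpolation=2))
```

```text
start ((296.0, 148.0), (20.0, 20.0), 0.0) [286 138  21  21 336] mean [566.3 -78.5  72.9] rectctr [566.7 -78.8  70.2] ztop [67.4 69.9 72.2]
stop ((285.9411926269531, 99.26470947265625), (18.91777801513672, 18.675243377685547), 75.96376037597656) [276  88  21  23 347] mean [554.6 -26.5  73.8] rectctr [554.8 -25.6  69.1] ztop [67.7 69.9 72.3]
vent ((361.0505676269531, 118.21908569335938), (24.28483009338379, 39.87508773803711), 77.00537872314453) [341 103  41  32 931] mean [635.7 -46.7  83.1] rectctr [635.3 -46.6  85.1] ztop [77.1 82.6 90.7]
mains ((368.4730224609375, 166.33782958984375), (33.70178985595703, 42.90813064575195), 80.53767395019531) [ 345  147   47   40 1413] mean [647.2 -98.5  85. ] rectctr [648.  -98.1  80.7] ztop [76.6 83.  92.2]
plane [600.  -69.9  72.5] [0.989 0.042 0.145] 81.66620462320701 -177.5606768422473 res 5.181948426874863
start above plane -33.6
stop above plane -42.9
vent above plane 37.9
mains above plane 47.3
53.31535249980219 yaw 12.687064381976526
53.032935216847726 yaw 12.457882135640473
```

View pics/d.png

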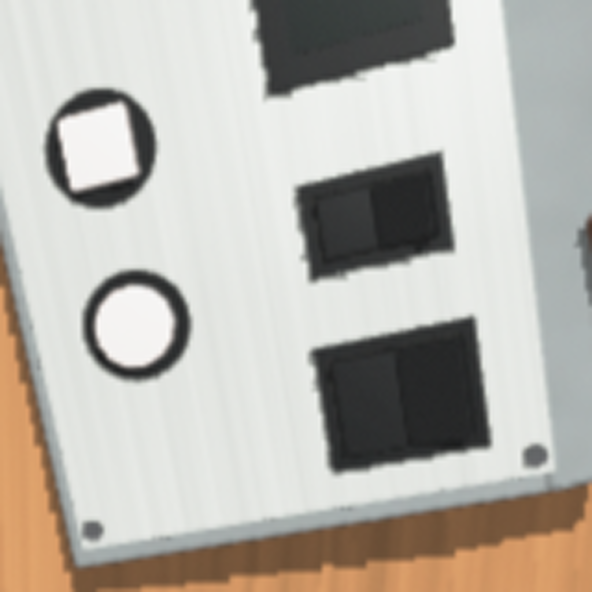

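Yaw comes out at 12.6°. I'm going to a hover over the mains rocker with the tool along the panel normal.

>>> jog_arm(moves=[[[25, 10, -20, 0, 0, 6.3], [25, 10, -20, 0, 0, 6.3], [23, 10, -20, 1.3, -5.85, 0], [23, 10, -20, 1.3, -5.85, 0], [0, 0, 0, 0, 0, 0]]])

```text
clock: 1.2
eef_pos: [647.6, -90.8, 169.8]
eef_rot: [-0.006, 1.36, 0.231]
wrist_force: [-0.2, 0.1, 0.6]
finger_gap: 13.2
```

```bash
cat > st.py <<'E'
from h import *
from scipy.spatial.transform import Rotation as R
s=manip.read_state();M=R.from_euler('xyz',s['eef_rot']).as_matrix();p=np.array(s['eef_pos'])
print(s['clock'],'tcp',p.round(1),'gap',s['finger_gap'],'F',np.round(s['wrist_force'],1));print('x',M[:,0].round(3),'z',M[:,2].round(3),'tip',(p+19*M[:,0]).round(1))
E
python3 st.py
```

```text
1.2 tcp [647.6 -90.8 169.8] gap 13.162947593946662 F [-0.2  0.1  0.6]
x [ 0.204  0.048 -0.978] z [0.951 0.229 0.21 ] tip [651.5 -89.9 151.3]
```

>>> jog_arm(moves=[[[2, -4, -23, 0, 0, 0], [1, -3, -23, 0, 0, 0], [0, 0, 0, 0, 0, 0], [0, 0, 0, 0, 0, 0]]])

```text
clock: 1.6
eef_pos: [649.3, -95.3, 126.7]
eef_rot: [-0.006, 1.368, 0.235]
wrist_force: [0.8, 0.2, 1.1]
finger_gap: 0.3
```

```bash
python3 st.py
python3 - <<'E'
from h import *
snap('scene','s2');snap('side','sd2');snap('wrist','w2')
def z(f):
    s=load(f);R=cv2.Rodrigues(s['rvec'])[0];c=R@np.array([640,-80,90])+s['tvec'].ravel();u=int(s['fx']*c[0]/c[2]+s['cx']);v=int(s['fy']*c[1]/c[2]+s['cy']);print(f,u,v)
    u=np.clip(u,65,495);v=np.clip(v,65,355); return cv2.resize(s['im'][v-65:v+65,u-65:u+65],(400,400),interpolation=2)
cv2.imwrite('pics/e.png',np.hstack([z('s2'),z('sd2')]))
E
```

```text
1.6 tcp [649.3 -95.3 126.7] gap 0.27641955139777835 F [0.8 0.2 1.1]
x [ 0.196  0.047 -0.979] z [0.951 0.234 0.202] tip [653.  -94.4 108.1]
s2 312 245
sd2 337 205
```

View pics/e.png

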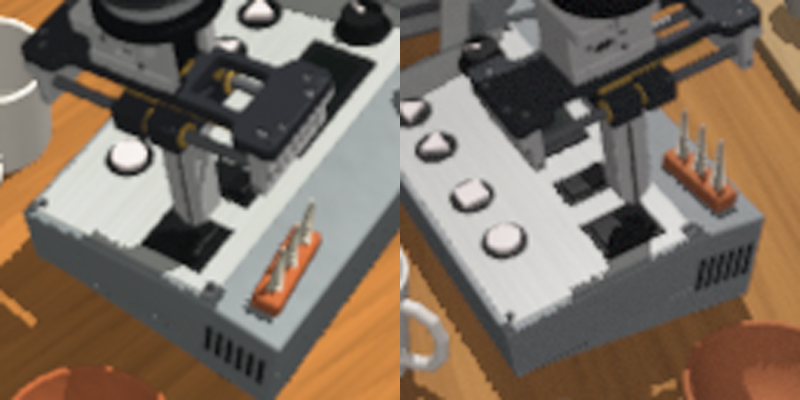

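The fingertip is over the raised back half of the mains rocker, clear of the cones. Pressing slowly.

>>> jog_arm(moves=[[[4, -2, -13, 0, 0, 0], [0, 0, -4, 0, 0, 0], [0.5, 0, -3, 0, 0, 0], [0.5, 0, -2, 0, 0, 0]]])

```text
clock: 2.15
eef_pos: [655.8, -97.8, 105.7]
eef_rot: [-0.016, 1.363, 0.225]
wrist_force: [-0.1, -0.4, -0.1]
finger_gap: 0.5
```

```bash
python3 st.py
```

```text
2.15 tcp [655.8 -97.8 105.7] gap 0.4799935601902161 F [-0.1 -0.4 -0.1]
x [ 0.201  0.046 -0.979] z [0.95  0.234 0.206] tip [659.6 -96.9  87.1]
```

>>> jog_arm(moves=[[[0, 0, -2, 0, 0, 0], [0, 0, 0, 0, 0, 0]]])

```text
clock: 2.35
eef_pos: [656.0, -97.8, 104.8]
eef_rot: [-0.018, 1.362, 0.224]
wrist_force: [-0.3, -0.5, -0.4]
finger_gap: 0.6
```

>>> jog_arm(moves=[[[0, 0, -2, 0, 0, 0], [0, 0, 0, 0, 0, 0]]])

```text
clock: 2.55
eef_pos: [656.3, -97.9, 105.0]
eef_rot: [-0.021, 1.361, 0.221]
wrist_force: [-0.0, -0.6, -0.8]
finger_gap: 0.2
```

>>> jog_arm(moves=[[[0, 0, -4, 0, 0, 0], [0, 0, -4, 0, 0, 0]]])

```text
clock: 2.75
eef_pos: [657.0, -98.1, 104.1]
eef_rot: [-0.028, 1.357, 0.214]
wrist_force: [-36.7, 3.8, 51.1]
finger_gap: 0.6
```

```bash
python3 st.py
python3 - <<'E'
from h import *
snap('side','sd3');s=load('sd3');cv2.imwrite('pics/f.png',cv2.resize(s['im'][150:270,260:420],(800,600),interpolation=2))
E
```

```text
2.75 tcp [657.  -98.1 104.1] gap 0.613575402765014 F [-36.7   3.8  51.1]
x [ 0.207  0.045 -0.977] z [0.948 0.235 0.212] tip [660.9 -97.2  85.5]
```

View pics/f.png

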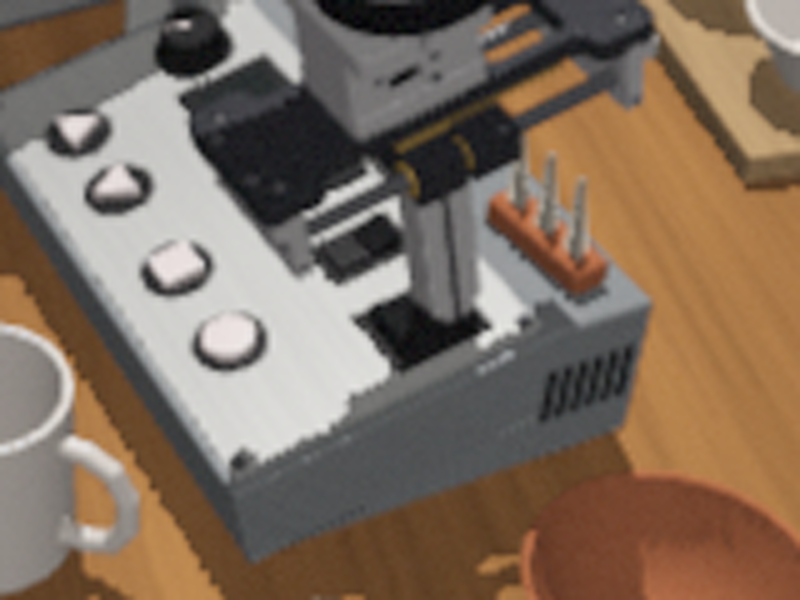

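The side view shows the fingertip down on the mains rocker's back half, with 51 N on the tool, far over the 4 N needed. I'm lifting off and going over to the vent rocker.

>>> jog_arm(moves=[[[-5, -1, 24, 0, 0, 0], [-4, -1, 16, 0, 0, 0], [-7, 26, 0, 0, 0, 0], [-7, 26, 0, 0, 0, 0], [0, 0, 0, 0, 0, 0]]])

```text
clock: 3.3
eef_pos: [632.7, -47.6, 146.3]
eef_rot: [-0.031, 1.356, 0.21]
wrist_force: [0.1, -0.6, 0.1]
finger_gap: 0.7
```

```bash
python3 st.py
python3 - <<'E'
from h import *
snap('side','sd4');s=load('sd4');a=s['im'][165:245,310:390]
snap('scene','s4');b=load('s4')['im'][210:290,270:350]
cv2.imwrite('pics/g.png',cv2.resize(np.hstack([a,b]),(800,400),interpolation=2))
E
```

```text
3.3 tcp [632.7 -47.6 146.3] gap 0.7028546839237066 F [ 0.1 -0.6  0.1]
x [ 0.208  0.045 -0.977] z [0.949 0.234 0.213] tip [636.6 -46.8 127.8]
```

View pics/g.png

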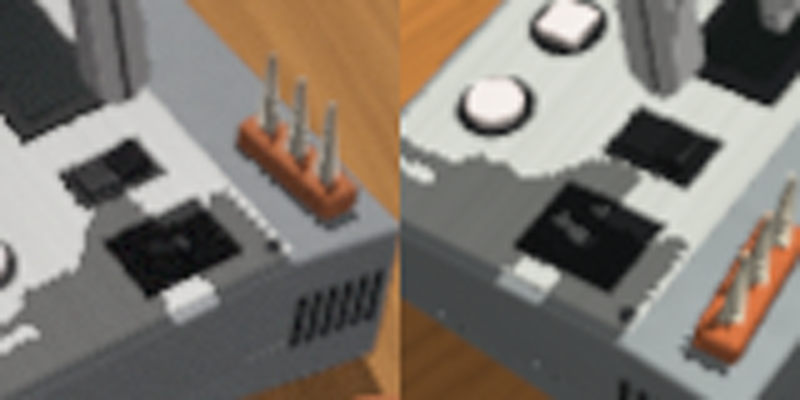

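The mains rocker is in shadow at (175,245), so I'll check its state by depth instead of colour.

```bash
cat > rk.py <<'E'
from h import *
import sys
def prof(f):
    s=load(f);vv,uu=np.mgrid[0:420,0:560];P=world(s,uu.ravel(),vv.ravel())
    n=np.array([-.2035,-.0455,.978]);sl=np.array([.9545,.2132,.2085]);y=np.array([-.218,.976,0])
    for nm,H,w in[('mains',[648.8,-98.1,78.8],11),('vent',[636.5,-46.5,78.8],6)]:
        q=P-np.array(H);a,b,h=q@sl,q@y,q@n
        print(f,nm,[(x,int(k.sum()),round(float(np.median(h[k])),1)) for x in(-28,-16,-12,-8,-4,0,4,8,12,16,28) for k in[(abs(a-x)<2)&(abs(b)<w)&(abs(h)<16)] if k.any()])
for f in sys.argv[1:]:prof(f)
E
python3 rk.py s2 sd2 w1 s4 sd4
```

```text
s2 mains [(-28, 16, 0.4), (-16, 12, 4.9), (-12, 16, 5.0), (-8, 12, 5.0), (-4, 13, 5.0), (0, 13, 5.2), (4, 11, 6.3), (8, 16, 8.0), (12, 13, 9.6), (16, 15, 10.5), (28, 17, 0.4)]
s2 vent [(-16, 1, 5.4), (-12, 3, 6.2), (-8, 10, 4.0), (-4, 8, 4.3), (0, 6, 4.9), (4, 6, 6.0), (8, 7, 7.2), (12, 6, 9.5), (16, 8, 7.1), (28, 8, 0.1)]
sd2 mains [(-28, 13, 2.8), (-16, 17, 5.4), (-12, 17, 5.8), (-8, 10, 6.1), (-4, 16, 6.0), (0, 13, 5.9), (4, 14, 7.3), (8, 18, 9.1), (12, 16, 9.3), (16, 12, 11.3), (28, 12, 2.3)]
sd2 vent [(-28, 7, 2.2), (-16, 9, 3.1), (-12, 9, 5.5), (-8, 6, 5.8), (-4, 6, 6.2), (0, 4, 6.3), (4, 11, 6.5), (8, 7, 8.4), (12, 7, 9.6), (16, 7, 11.3)]
w1 mains [(-28, 66, 0.9), (-16, 70, 4.8), (-12, 73, 5.0), (-8, 71, 4.8), (-4, 71, 5.1), (0, 76, 5.3), (4, 75, 6.7), (8, 80, 8.0), (12, 77, 9.5), (16, 76, 10.5), (28, 75, 0.7)]
w1 vent [(-28, 41, 1.1), (-16, 43, 3.7), (-12, 43, 4.3), (-8, 43, 4.7), (-4, 45, 4.8), (0, 45, 4.6), (4, 46, 6.2), (8, 49, 7.5), (12, 47, 9.1), (16, 39, 7.3), (28, 48, 0.9)]
s4 mains [(-28, 17, 0.8), (-16, 11, 9.8), (-12, 20, 9.5), (-8, 21, 8.0), (-4, 20, 6.2), (0, 18, 5.1), (4, 19, 4.0), (8, 15, 4.4), (12, 17, 4.2), (16, 16, 4.5), (28, 17, 0.7)]
s4 vent [(-28, 8, 0.6), (-16, 7, 3.8), (-12, 8, 4.4), (-8, 10, 4.8), (-4, 7, 4.3), (0, 8, 4.9), (4, 7, 5.3), (8, 8, 7.5), (12, 5, 9.3), (16, 16, 6.7), (28, 10, 1.0)]
sd4 mains [(-28, 13, 1.9), (-16, 23, 7.9), (-12, 13, 11.3), (-8, 10, 10.0), (-4, 12, 8.9), (0, 12, 6.7), (4, 12, 5.5), (8, 14, 6.1), (12, 12, 5.4), (16, 14, 5.8), (28, 12, 1.7)]
sd4 vent [(-28, 7, 1.4), (-16, 6, 2.8), (-12, 11, 5.4), (-8, 6, 6.1), (-4, 7, 6.1), (0, 6, 5.5), (4, 10, 6.8), (8, 5, 8.0), (12, 10, 10.1), (16, 7, 10.7), (28, 5, 1.4)]
```

The depth profile settles it: mains is on, with its back half level at about 4.5 mm and its front half raised. Now the vent.

>>> jog_arm(moves=[[[4, 1, -17, 0, 0, 0], [3, 1, -14, 0, 0, 0], [1, 0, -5, 0, 0, 0], [0, 0, -3, 0, 0, 0]]])

```text
clock: 3.8
eef_pos: [642.6, -50.6, 105.5]
eef_rot: [-0.036, 1.355, 0.202]
wrist_force: [0.0, 0.6, 2.9]
finger_gap: 0.6
```

>>> jog_arm(moves=[[[0, 0, -3, 0, 0, 0], [0, 0, -3, 0, 0, 0]]])

```text
clock: 4.0
eef_pos: [642.9, -50.9, 103.4]
eef_rot: [-0.035, 1.353, 0.203]
wrist_force: [-29.3, 5.0, 44.8]
finger_gap: 0.5
```

>>> jog_arm(moves=[[[-5, 0, 24, 0, 0, 0], [-3, 0, 16, 0, 0, 0], [0, 0, 0, 0, 0, 0]]])

```text
clock: 4.3
eef_pos: [634.6, -51.5, 146.0]
eef_rot: [-0.037, 1.352, 0.201]
wrist_force: [-0.2, 0.0, -0.1]
finger_gap: 0.5
```

```bash
python3 st.py
python3 - <<'E'
from h import *
snap('side','sd5');snap('scene','s5')
E
python3 rk.py s5 sd5
```

```text
4.3 tcp [634.6 -51.5 146. ] gap 0.5016822845989868 F [-0.2  0.  -0.1]
x [ 0.212  0.043 -0.976] z [0.949 0.23  0.217] tip [638.6 -50.7 127.5]
s5 mains [(-28, 15, 1.1), (-16, 10, 10.2), (-12, 19, 8.4), (-8, 19, 8.3), (-4, 22, 6.7), (0, 21, 6.0), (4, 18, 4.4), (8, 16, 4.1), (12, 15, 4.7), (16, 20, 4.3), (28, 17, 0.0)]
s5 vent [(-28, 9, 0.9), (-16, 2, 3.4), (-12, 5, 8.8), (-8, 13, 7.0), (-4, 9, 5.4), (0, 13, 5.0), (4, 8, 4.5), (8, 8, 4.8), (12, 10, 3.7), (16, 11, 3.9), (28, 9, 0.7)]
sd5 mains [(-28, 18, 2.0), (-16, 24, 8.0), (-12, 11, 10.8), (-8, 13, 9.4), (-4, 12, 8.7), (0, 12, 7.6), (4, 14, 6.1), (8, 12, 5.8), (12, 12, 6.0), (16, 14, 5.9), (28, 13, 1.8)]
sd5 vent [(-28, 6, 1.1), (-16, 4, 4.4), (-12, 13, 8.1), (-8, 7, 9.3), (-4, 5, 8.1), (0, 5, 6.2), (4, 6, 5.2), (8, 6, 5.0), (12, 8, 6.0), (16, 6, 6.4), (28, 6, 2.1)]
```

Vent is on too: back half level, front half raised. Moving to hover over the start key.

>>> jog_arm(moves=[[[-38, -14, 0, 0, 0, 0], [-38, -14, 0, 0, 0, 0], [0, 0, -15, 0, 0, 0], [0, 0, -15, 0, 0, 0], [0, 0, 0, 0, 0, 0]]])

```text
clock: 4.9
eef_pos: [553.4, -79.9, 106.5]
eef_rot: [-0.017, 1.362, 0.219]
wrist_force: [-0.1, -0.0, 0.9]
finger_gap: 0.4
```

```bash
python3 st.py
```

```text
4.9 tcp [553.4 -79.9 106.5] gap 0.3686198728966375 F [-0.1 -0.   0.9]
x [ 0.202  0.045 -0.978] z [0.951 0.23  0.207] tip [557.2 -79.1  88. ]
```

>>> jog_arm(moves=[[[7, 0, -5, 0, 0, 0], [2, 0, -6, 0, 0, 0], [0, 0, 0, 0, 0, 0]]])

```text
clock: 5.2
eef_pos: [563.6, -79.8, 94.2]
eef_rot: [-0.015, 1.363, 0.222]
wrist_force: [-0.3, 0.2, 0.0]
finger_gap: 0.5
```

```bash
python3 st.py
python3 - <<'E'
from h import *
snap('side','sd6');s=load('sd6');a=s['im'][175:255,260:340]
snap('scene','s6');b=load('s6')['im'][190:270,250:330]
cv2.imwrite('pics/k.png',cv2.resize(np.hstack([a,b]),(800,400),interpolation=2))
E
```

```text
5.2 tcp [563.6 -79.8  94.2] gap 0.5187664015543483 F [-0.3  0.2  0. ]
x [ 0.201  0.045 -0.978] z [0.951 0.23  0.206] tip [567.4 -78.9  75.6]
```

View pics/k.png

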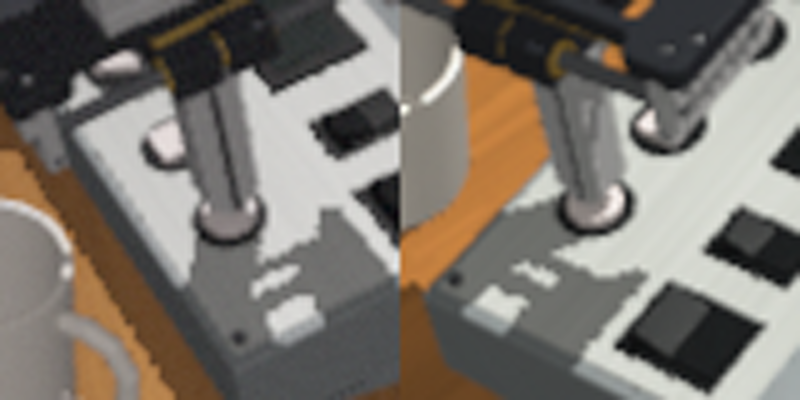

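Both views show the tip centred over the start key, just above it. Press right down and hold.

>>> jog_arm(moves=[[[0, 0, -4, 0, 0, 0], [0, 0, -4, 0, 0, 0], [0, 0, -4, 0, 0, 0], [0, 0, -2.5, 0, 0, 0]]])

```text
clock: 5.7
eef_pos: [565.1, -79.9, 83.6]
eef_rot: [-0.026, 1.357, 0.212]
wrist_force: [-28.0, 2.8, 49.7]
finger_gap: 0.6
```

The tip is at the bottom (z 65, 50 N). Holding.

>>> jog_arm(moves=[[[0, 0, -1.5, 0, 0, 0], [0, 0, -1.5, 0, 0, 0], [0, 0, -1.5, 0, 0, 0], [0, 0, -1.5, 0, 0, 0], [0, 0, -1.5, 0, 0, 0]]])

```text
clock: 6.2
eef_pos: [564.7, -79.8, 84.2]
eef_rot: [-0.03, 1.354, 0.209]
wrist_force: [-15.2, 0.9, 23.8]
finger_gap: 0.2
```

>>> jog_arm(moves=[[[0, 0, -1.5, 0, 0, 0], [0, 0, -1.5, 0, 0, 0], [0, 0, -1.5, 0, 0, 0], [0, 0, -1.5, 0, 0, 0], [0, 0, -1.5, 0, 0, 0]]])

```text
clock: 6.7
eef_pos: [564.7, -79.8, 84.2]
eef_rot: [-0.035, 1.351, 0.206]
wrist_force: [-14.5, 1.6, 23.2]
finger_gap: 0.2
```

>>> jog_arm(moves=[[[0, 0, -1.5, 0, 0, 0], [0, 0, -1.5, 0, 0, 0], [0, 0, -1.5, 0, 0, 0], [0, 0, -1.5, 0, 0, 0], [0, 0, -1.5, 0, 0, 0]]])

```text
clock: 7.2
eef_pos: [564.6, -79.8, 84.2]
eef_rot: [-0.04, 1.347, 0.202]
wrist_force: [-14.0, 1.9, 23.6]
finger_gap: 0.4
```

>>> jog_arm(moves=[[[0, 0, -1.5, 0, 0, 0], [0, 0, -1.5, 0, 0, 0], [0, 0, -1.5, 0, 0, 0]]])

```text
clock: 7.5
eef_pos: [564.6, -79.8, 84.2]
eef_rot: [-0.043, 1.345, 0.2]
wrist_force: [-13.7, 0.9, 24.0]
finger_gap: 0.5
```

The key was held down at about 24 N for roughly 2 s. Releasing along the normal and clearing away.

>>> jog_arm(moves=[[[-5, -1, 24, 0, 0, 0], [-5, -1, 30, 0, 0, 0], [0, 0, 40, 0, 0, 0], [0, 0, 40, 0, 0, 0], [0, 0, 0, 0, 0, 0]]])

```text
clock: 8.0
eef_pos: [552.5, -81.7, 222.0]
eef_rot: [-0.04, 1.347, 0.203]
wrist_force: [0.8, -0.3, -0.3]
finger_gap: 0.6
```

```bash
python3 st.py
python3 - <<'E'
from h import *
snap('side','sd7');snap('scene','s7')
E
python3 rk.py s7 sd7
```

```text
8.0 tcp [552.5 -81.7 222. ] gap 0.5553308095263194 F [ 0.8 -0.3 -0.3]
x [ 0.218  0.045 -0.975] z [0.946 0.235 0.222] tip [556.7 -80.9 203.5]
s7 mains [(-28, 16, 0.2), (-16, 10, 10.0), (-12, 20, 9.7), (-8, 21, 7.6), (-4, 22, 6.2), (0, 20, 5.0), (4, 15, 4.3), (8, 19, 4.4), (12, 19, 4.0), (16, 17, 4.0), (28, 16, 2.0)]
s7 vent [(-28, 9, 0.2), (-16, 3, 4.0), (-12, 8, 8.5), (-8, 7, 7.5), (-4, 8, 6.5), (0, 12, 5.2), (4, 8, 4.3), (8, 9, 4.3), (12, 8, 4.2), (16, 11, 4.1), (28, 10, -0.1)]
sd7 mains [(-28, 12, 0.8), (-16, 27, 8.0), (-12, 14, 11.1), (-8, 12, 10.7), (-4, 11, 9.1), (0, 11, 6.4), (4, 15, 5.3), (8, 13, 5.4), (12, 14, 6.1), (16, 11, 5.9), (28, 12, 2.0)]
sd7 vent [(-28, 8, 1.5), (-16, 6, 3.4), (-12, 12, 8.9), (-8, 5, 10.8), (-4, 7, 8.0), (0, 5, 6.1), (4, 7, 5.3), (8, 6, 5.5), (12, 6, 6.6), (16, 6, 5.8), (28, 7, 1.6)]
```

View pics/s7.png

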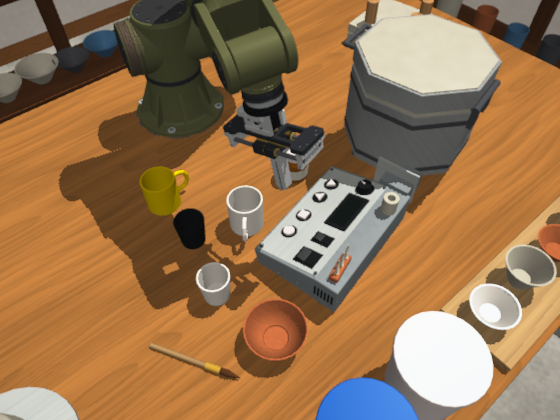

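The final view shows both rockers on at (322,240) and (308,257) and the start key back up. The mug, beaker, bowl, brush, cones and post are where they were. The jar is hidden behind the gripper, and the arm is clear.

```bash
python3 -c "
from cell import manip
manip.sign_off()"
```

```text
the job is handed in; nothing more can be done
```

I started the firing in the order asked and handed the job in at about 8 s on the robot's clock, well under the 45 s limit.

- **Mains rocker:** pressed first. Depth images from two cameras show it on, with the back half level and the front half raised.
- **Vent rocker:** pressed second. The tip landed about 5 mm right of centre, but the same depth check shows it on.
- **Start key:** pressed right down, with the fingertips about 5 mm below its rest height. I held it for about 2 s at roughly 24 N, then released it. I judged the press from fingertip height and force; nothing reads the key's travel directly.

**Last checks:** both rockers still read on after the release, and the arm was clear with no force on the wrist. The highest force I read was about 63 N, against the 120 N limit.

The dial, mug, beaker, bowl, brush, cones and post look unmoved in the final picture, judged by eye. I could not check the jar there because the gripper hid it, though the arm never worked near it. No check failed.

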